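# Slide a framed glass panel under the solder jig's spring flap

## Robot

A 7-joint arm with a two-finger parallel gripper is mounted at the origin on the work surface. World frame = base frame: x ahead of the robot, y to its left, z up, the work surface at z = 0. Lengths are in m, angles in rad, forces in N, time in s.
With the tool pointing down it reaches from about 0.35 to 0.775 m from the base axis. Payload 3.1 kg.
Tool frame: the origin (TCP) lies at the very end of the fingers, on their centre line; the grasp point (between the pads) lies 19 mm behind it; z points along the fingers, y is the line along which they close (so a half turn about z gives the same grasp; the last joint's range is limited). The gripper opens to 85 mm and grips with 20 to 120 N. Pads are 22 mm wide; open, the fingers measure 114 mm over their backs; the gripper's body (76 mm by 85 mm) begins 54 mm behind the grasp point. The pads swing forward as they close: fully open they stand 13 mm farther back than shut.
Start: joints at [1.086, 0.311, 0.014, 1.512, -0.004, 1.319, -0.027], TCP at [0.236, -0.497, 0.231] pointing down, gripper open.
Joint ranges: [-2.7, 2.7], [-0.3, 1.91], [-1.27, 1.3], [0.12, 2.57], [-1.44, 4.58], [0.2, 2.03], [-3.05, 3.05]. Speed limits (rad/s): [2.79, 2.79, 3.14, 3.14, 3.14, 3.14, 3.14].

## Interface

Orientations are given as a unit quaternion [x, y, z, w].
In Python, from station import telemetry, vision, order gives the robot as it stands.
- The arm moves only by the shell command python3 -m crank 'ROWS' [OPENING]. ROWS is text: rows parted by semicolons, each of 4 numbers parted by spaces: the shift along the world's x, y, z in units of 25 mm (1.0 is 25 mm), then the turn about the world's z in units of 10 degrees (1.0 is 10 degrees). In form: x y z yaw; .... A call has 1 to 8 rows; each row is the pose to reach, as a shift and turn from the pose commanded when the call began; what a row does not reach only later rows make up. A row lasts 1/8 s, in which the tool goes at most 62.5 mm and 10.7 degrees, less where a joint would pass 70% of its speed; a pose out of reach is approached as far as the arm can. A call with a gripper value outside its range is refused whole. OPENING is the opening, from 0 (shut) to 1 (fully open), set as the call begins (- or left out, the last holds). The fingers move at their own pace and stop on an object; the grip force is fixed at half the most. Time passes only in rows, so rows that repeat a pose let the fingers close. It gives the time, the measured TCP pose, the force, the opening and the grip force at its end, in the units of the state.
- telemetry.read_state(): the state, without advancing time (a new reading comes with each control period).
- vision.grab_frame(name): name is "side" or "top" or "wrist"; returns (picture, depth): 420x560x3 uint8, red, green, blue; 420x560 float32, m along the optical axis (not along the pixel's ray), 0 where there is no reading.
- vision.calibration(name): a dict with "camera_matrix" (3x3 intrinsics, pixels), "k1" (the pictures are not rectified: a ray, as slopes to the right and down, at radius r is drawn at 1 + k1 r^2 times it, then the intrinsics apply), "world_to_cam" (4x4, takes a point from world to camera coordinates); the wrist camera has in their place "hand_eye" (4x4, takes a point from camera to tool coordinates, whose origin is the TCP and whose axes are the flange's). Camera axes: x right, y up, looking along -z (the intrinsics and any distortion apply to the point x, -y, -z); pixel columns grow to the right and rows downward; lengths in m; the calibration is good to about 2 mm. A picture is of the moment at which its call begins: read the wrist's pose just before it. calibration takes no time and is no camera call.
- order.finish_job(): hands the job in; it is judged then, once.
The state is a dict: "time": time; "joints": joint angles; "joint_vel": joint speeds; "effort": joint torques, N m; "tcp_pos": TCP position; "orientation": TCP orientation; "wrist_force": force on the tool from outside, world axes, zero at the start; "torque": the same for the moment, N m; "opening": opening from 0.0 (shut) to 1.0 (fully open); "gripper_force": force on a finger pad.
Only numpy, scipy, OpenCV 4.12 (cv2) and the standard library are available. Lean on these libraries where they do the work, as an engineer would, in place of code of your own. Each camera call takes 0.05 s, during which the arm holds its last target. There are 200 camera calls.

## Task

On the soldering jig, press the red bar down with one fingertip and keep it down so that the spring flap stands open, and meanwhile use the other fingertip to push the framed glass panel along the deck under the flap until it is fully home against the end stop. Then take the fingers away so that the flap closes down on the panel. Push the panel gently, never lift it, and leave everything else on the bench alone.

Things in the scene. Friction and masses are not known exactly. Their poses are not given: they have to be found in the camera images.
- jig: Soldering jig fixed to the bench: MDF base 280 x 245 x 8 mm (y = -110 to +135) with a plywood deck whose top is 30 mm above the bench (x -130 to +105, y -46 to +46 mm). Origin at bench height under the middle of the lane; x = pushing direction, along the lane to the end stop, y left, z up. Two fences, inner faces at y = -38 and +38 mm, stand 8 mm above the deck. Position and yaw vary.
- end_stop (a point): Middle of the near face of the aluminium end stop, a bar across the lane 14 mm high, at deck height (jig frame x = 90, y = 0, z = 30 mm). The panel is home when its leading edge touches this face.
- hinge_mid (a point): Middle of the flap's hinge shaft, on its axis (jig frame x = -20, y = -48, z = 50 mm), right of the lane. The shaft is 8 mm thick and runs along the jig's x from x = -135 to +97 mm. Dark bearing blocks, tops 56 mm above the bench, stand at jig x = -122, -45 and +88 mm, y = -56 to -48 mm.
- flap (a joint): Angle of the spring flap in rad: 0 shut, 0.55 fully open. A spring always closes it (about 3 N on the middle of the red bar starts it, 6 to 7 N holds 0.36). Shut, its black lip blocks the lane, lower edge 5 mm above the deck; pushing the panel against it does not open it. Above 0.25 the 12 mm thick panel passes under the lip (0.30: with room to spare). Closed down on the panel it reads about 0.17.
- press_bar (a point): Middle of the top face of the red bar, part of the flap beyond its hinge: pressing it down lifts the flap. 170 mm long (jig x -130 to +40), 42 mm wide (y -58 to -100 mm). Shut, it slopes up outwards, outer edge 54 mm above the bench; at joint 0.36 it is level, top 36 mm above the bench, 6 mm above the deck, so a second fingertip at that height fits behind the panel. Fingers can slide along it.
- flap_lip (a point): Lower edge of the flap's black lip, middle of its near face (shut: jig x = 55, y = +12, z = 35 mm). The lip is 40 mm wide (jig y = -8 to +32 mm) and 6 mm thick; behind it the aluminium cover plate reaches to x = 90 mm. It rises and falls with the flap.
- panel_center (a point): Centre (half-way up) of the loose stained-glass panel in a zinc frame: 100 mm long (its x, along the lane) x 70 mm wide x 12 mm thick, 0.15 to 0.31 kg, lying flat on the deck between the fences with about 3 mm play each side. Its near edge is 50 mm behind this point. Home: jig frame x = 40, z = 36 mm.
- flux_jar: Small jar, 32 mm dia, 45 mm tall, standing on the jig's base to the left of the lane; origin under its centre. Leave alone.
- solder_reel: Reel of solder, 56 mm dia, 40 mm tall; origin under its centre. Leave alone.
- brush_jar: Open glass jar, 72 mm dia, 85 mm tall; origin under its centre. Leave alone.
- screwdriver: Screwdriver 160 mm long lying on the bench. Leave alone.
- brush: Flux brush 180 mm long lying on the bench. Leave alone.
- dish: Shallow glass dish, 120 mm dia, 20 mm high; origin under its centre. Leave alone.
- offcut: Amber glass offcut 90 x 50 x 8 mm lying on the bench; origin under its centre. Leave alone.
There are look-alikes about, which are no part of the job. Of the things that look like the part that bears panel_center, the largest one is meant.

How it is judged:
On the way, in this order (a step that is already met when the one before it is completed fails the run):
1. the flap is held open by a finger on it, the panel still in front of it (value of joint flap above 0.22 rad and contact force between the fingers and flap above 0.3 N and x of panel_center in the frame of jig below 0.003 m), for 0.2 s.
2. the panel is pushed under the flap while a finger holds the flap open (value of joint flap above 0.2 rad and contact force between the fingers and flap above 0.3 N and x of panel_center in the frame of jig above 0.02 m), for 0.05 s.
At the end, for the whole second after the job is handed in: The panel lies flat on the deck with its leading edge within 3.5 mm of the end stop, at rest, and the released flap has closed down on it (flap joint 0.10 to 0.24, lip pressing on the panel with over 0.3 N) (x of panel_center in the frame of jig above 0.0365 m and z of panel_center in the frame of jig below 0.039 m and angle between panel's own z axis and vertical below 0.05 rad and value of joint flap between 0.1 and 0.24 rad and contact force between flap and panel above 0.3 N and linear speed of panel below 0.01 m/s); the robot touches nothing.
It fails at once if the panel is lifted or tipped (z of panel_center in the frame of jig above 0.046 m or angle between panel's own z axis and vertical above 0.17 rad).
It fails at once if the panel is pushed or squeezed harder than 40 N (contact force between the fingers and panel above 40 N).
It fails at once if something else on the bench is moved more than 20 mm (distance of any of flux_jar, solder_reel, brush_jar, screwdriver, brush, dish, offcut from where it was at the start of the episode above 0.02 m).
It also fails if it takes over 35 s, if anything falls off the work surface, if the arm or the gripper's body presses on something with over 40 N, if the wrist force passes 120 N, or if a joint passes its speed limit or range.

## Working session

There is one attempt and no reset: what is moved stays moved. The work goes in short steps, Python scripts to look and compute and a shell command to move; the robot and the scene stay as the last step left them, time stands still between calls to the robot, and variables do not carry over. Pictures are saved under pics/ and viewed, at most 10 in all, crops included, and the job is handed in when it is done.

```bash
ls; mkdir -p pics
cat > h.py <<'E'
import numpy as np, cv2
from station import telemetry, vision, order
def grab(n,f):
    s=telemetry.read_state(); p,d=vision.grab_frame(n)
    cv2.imwrite(f'pics/{f}.png',p[:,:,::-1]); np.savez(f'pics/{f}.npz',p=p,d=d,pos=s['tcp_pos'],q=s['orientation'],n=n)
def world(f,px):
    z=np.load(f'pics/{f}.npz'); n=str(z['n']); c=vision.calibration(n); K=np.array(c['camera_matrix']); k=c['k1']
    out=[]
    for u,v in px:
        d=z['d'][int(v)-1:int(v)+2,int(u)-1:int(u)+2]; d=np.median(d[d>0]) if (d>0).any() else 0
        a=np.array([(u-K[0,2])/K[0,0],(v-K[1,2])/K[1,1]]); b=a.copy()
        for _ in range(20): b=a/(1+k*(b@b))
        P=np.array([b[0]*d,-b[1]*d,-d,1])
        if n=='wrist':
            from scipy.spatial.transform import Rotation as R
            T=np.eye(4);T[:3,:3]=R.from_quat(z['q']).as_matrix();T[:3,3]=z['pos']
            out.append((T@np.array(c['hand_eye'])@P)[:3])
        else: out.append((np.linalg.inv(np.array(c['world_to_cam']))@P)[:3])
    return np.array(out)
E
python3 - <<'E'
from h import *
grab('top','t0'); grab('side','s0')
print(telemetry.read_state())
E
```

```text
pics
{'time': 0.1, 'joints': array([ 1.0862607 ,  0.31161649,  0.01402072,  1.51292097, -0.00443694,
        1.31918966, -0.02719683]), 'joint_vel': array([ 1.46124314e-03, -8.85848321e-04,  9.31701437e-06, -4.20170521e-03,
        1.32237363e-03, -3.01689172e-04,  1.59976005e-03]), 'effort': array([ 5.21040547e-04, -3.80856228e+01,  1.46659431e-01, -2.31240320e+01,
        1.23263177e-02,  8.21977184e-03, -4.24842934e-07]), 'tcp_pos': array([ 0.23540459, -0.49634542,  0.23033598]), 'orientation': array([ 9.75581694e-01,  2.19634360e-01, -2.60589149e-04, -1.01889492e-03]), 'wrist_force': array([-0.26058027, -0.09302158,  0.50879354]), 'torque': array([ 0.04117596, -0.03727892,  0.02057679]), 'gripper_force': 0.0, 'opening': 0.9973319219066299}
```

View pics/t0.png

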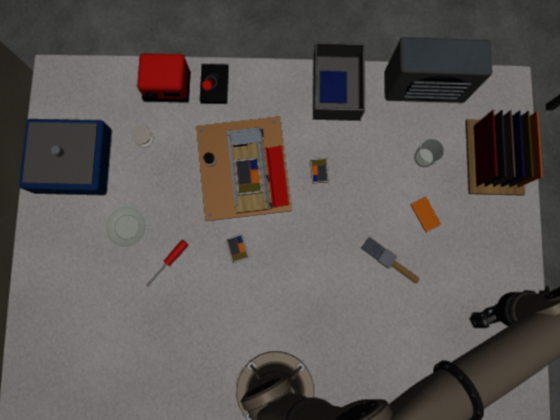

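View pics/s0.png

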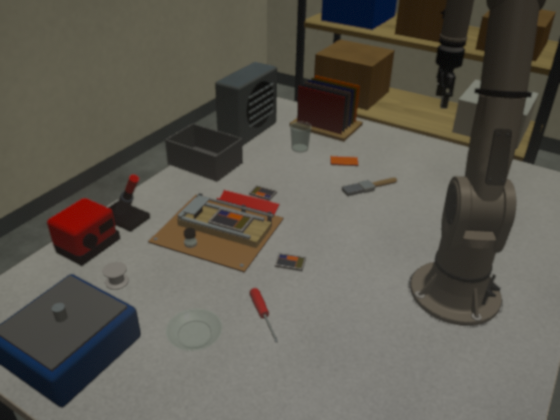

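The top view shows the jig at (245,168), its end stop at the far end (245,133) and the red bar at (277,176). Three things could be the panel: the one in the lane at (247,175), a small one at (319,171) and another small one at (237,248). The lane one is the largest and lies on the deck, so I choose it and check it in a crop.

Run:
```python
from h import *
p=cv2.imread('pics/t0.png')[110:225,190:300]
p=cv2.convertScaleAbs(cv2.resize(p,None,fx=5,fy=5,interpolation=cv2.INTER_CUBIC),alpha=1.5)
cv2.imwrite('pics/c0.png',p)
```

```text
(no output)
```

View pics/c0.png

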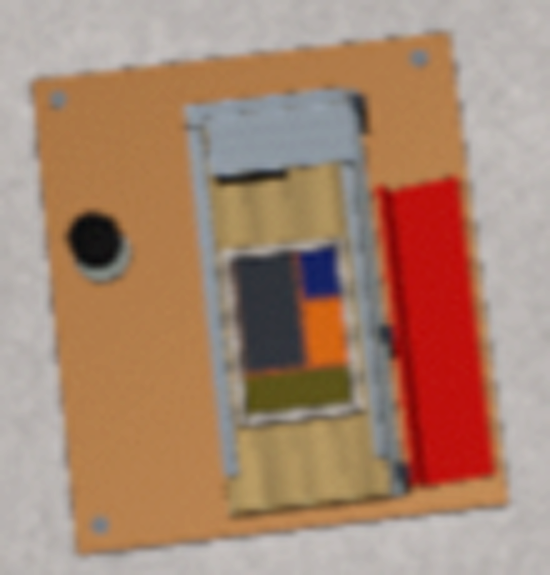

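The crop confirms the choice. The panel, with its zinc frame, has corners near crop (222,250), (340,240), (362,410) and (245,425). The red bar runs from (380,185)/(458,180) to (415,485)/(493,472), and the base corners are (32,80), (450,33), (508,505) and (80,552).

Run:
```python
from h import *
np.set_printoptions(precision=4,suppress=True)
c=dict(bTL=(36,84),bTR=(446,37),bBR=(503,501),bBL=(84,547),deckBL=(231,512),deckBR=(385,495),redTLin=(388,192),redTR=(456,183),redBR=(490,470),redBL=(418,482),
 pTL=(222,252),pTR=(338,243),pBR=(362,407),pBL=(246,423),stopL=(190,110),stopR=(355,95))
px=[(190+(u+.5)/5-.5,110+(v+.5)/5-.5) for u,v in c.values()]
W=dict(zip(c,world('t0',px)))
for k,w in W.items(): print(k,w)
a=W['bTL']-W['bBL'];b=W['bTR']-W['bBR'];print(np.degrees([np.arctan2(a[1],a[0]),np.arctan2(b[1],b[0])]),np.linalg.norm(a),np.linalg.norm(b))
a=W['bTL']-W['bTR'];b=W['bBL']-W['bBR'];print(np.degrees([np.arctan2(-a[0],a[1]),np.arctan2(-b[0],b[1])]),np.linalg.norm(a),np.linalg.norm(b))
print(np.array(vision.calibration('wrist')['hand_eye']))
```

```text
bTL [0.7275 0.2436 0.0052]
bTR [0.7614 0.0066 0.0058]
bBR [ 0.4895 -0.0318  0.0062]
bBL [0.4577 0.2028 0.0064]
deckBL [0.4789 0.1207 0.0106]
deckBR [0.4878 0.0342 0.0286]
redTLin [0.6554 0.0367 0.05  ]
redTR [ 0.6601 -0.0011  0.0553]
redBR [ 0.4991 -0.0233  0.0542]
redBL [0.4926 0.0159 0.0472]
pTL [0.6226 0.1292 0.0348]
pTR [0.628  0.0641 0.0399]
pBR [0.5354 0.048  0.0378]
pBL [0.5248 0.1119 0.0386]
stopL [0.7123 0.1531 0.0104]
stopR [0.7097 0.0565 0.055 ]
[8.5997 8.0427] 0.2729136049220218 0.27465067273219634
[8.136  7.7129] 0.23939454790751447 0.23674441277969252
[[ 0.0004  0.9465  0.3227  0.0831]
 [ 1.     -0.0004 -0.0002 -0.0004]
 [-0.0001  0.3227 -0.9465 -0.1417]
 [ 0.      0.      0.      1.    ]]
```

Jig yaw is about 8.1° and its origin is near (0.6105, 0.0925). The panel centre is at jig x ≈ -0.033. I'll move above the start point and refine with the wrist camera.

```bash
python3 -m crank '1.1 2.15 0 -0.2; 2.2 4.3 0 -0.4; 3.3 6.45 0 -0.6; 4.4 8.6 0 -0.8; 5.5 10.75 0 -1; 6.6 12.9 0 -1.2; 7.7 15.05 0 -1.45; 8.8 17.2 0 -1.73' 0.75 && python3 -m crank '1.1 2.15 0 0; 2.2 4.3 0 0; 2.2 4.3 0 0; 2.2 4.3 0 0'
python3 - <<'E'
from h import *
grab('wrist','w1'); p=cv2.imread('pics/w1.png'); cv2.imwrite('pics/w1v.png',cv2.resize(cv2.convertScaleAbs(p,alpha=1.4),(800,600),interpolation=cv2.INTER_CUBIC))
E
```

```text
time: 1.1
tcp_pos: [0.456, -0.0654, 0.2311]
orientation: [0.998, 0.069, -0.0, 0.0]
wrist_force: [1.2, 0.1, 0.3]
opening: 0.752
gripper_force: 0.0
time: 1.6
tcp_pos: [0.5102, 0.0399, 0.2306]
orientation: [0.998, 0.07, -0.001, 0.0]
wrist_force: [-0.4, -0.5, -0.5]
opening: 0.747
gripper_force: 0.0
```

View pics/w1v.png

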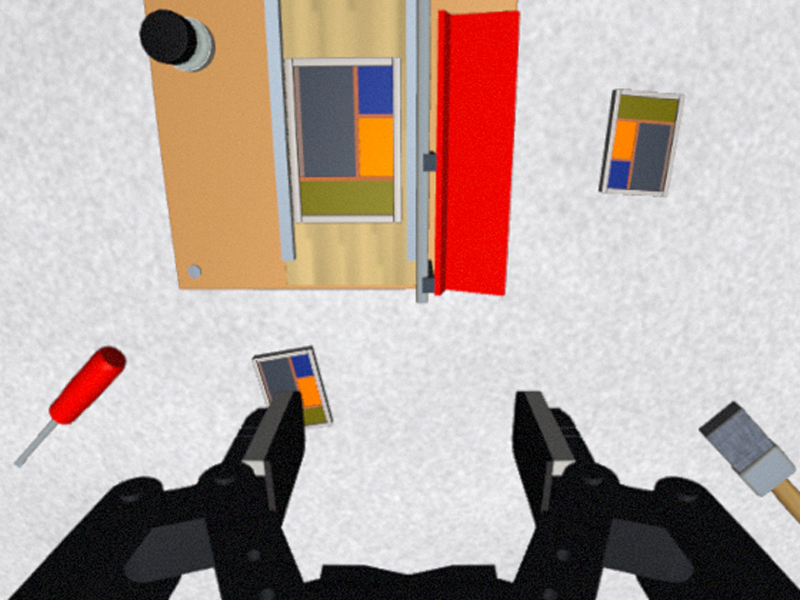

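The wrist view shows the panel's near edge at (296..399, 221), the red bar's near end at (443..505, 294), the shaft end at (422,300), and the fingertips at about (285,393) and (530,393).

Run:
```python
from h import *
from scipy.spatial.transform import Rotation as R
np.set_printoptions(precision=4,suppress=True)
c=dict(pTL=(296,65),pTR=(394,65),pBR=(395,216),pBL=(300,216),rTR=(515,20),rBR=(501,288),fL1=(292,250),fL2=(276,20),shaft=(422,297),shaftTop=(423,120),fingL=(291,398),fingL2=(270,420),fingR=(526,398),fingR2=(545,420),fingLb=(256,466),fingRb=(563,466))
W=dict(zip(c,world('w1',[(u*.7,v*.7) for u,v in c.values()])))
O=np.array([.6105,.0925]);y=np.radians(8.1);M=np.array([[np.cos(y),-np.sin(y)],[np.sin(y),np.cos(y)]])
z=np.load('pics/w1.npz');T=R.from_quat(z['q']).as_matrix();print('toolx yaw',np.degrees(np.arctan2(T[1,0],T[0,0])))
for k,w in W.items(): print(k,w,'jig',(w[:2]-O)@M,'tool',T.T@(w-z['pos']))
def ang(a,b): d=W[a]-W[b]; return np.degrees(np.arctan2(d[1],d[0]))
print(ang('pTL','pBL'),ang('pTR','pBR'),ang('rTR','rBR'),ang('fL2','fL1'),ang('shaftTop','shaft'))
```

```text
toolx yaw 8.083661041879026
pTL [0.6196 0.1233 0.0414] jig [0.0134 0.0293] tool [ 0.1204 -0.0674  0.189 ]
pTR [0.6274 0.0652 0.0405] jig [ 0.0129 -0.0294] tool [ 0.12   -0.0087  0.1899]
pBR [0.5373 0.0524 0.0408] jig [-0.0781 -0.0294] tool [ 0.029  -0.0087  0.1898]
pBL [0.5288 0.1134 0.0404] jig [-0.0779  0.0322] tool [ 0.0291 -0.0703  0.1901]
rTR [0.6602 0.0003 0.0532] jig [ 0.0362 -0.0983] tool [0.1433 0.0602 0.1772]
rBR [ 0.5028 -0.0221  0.0536] jig [-0.1227 -0.0982] tool [-0.0157  0.0601  0.1771]
fL1 [0.5046 0.1176 0.037 ] jig [-0.1013  0.0398] tool [ 0.0058 -0.0779  0.1935]
fL2 [0.6439 0.1385 0.0373] jig [0.0395 0.0408] tool [ 0.1466 -0.079   0.193 ]
shaft [0.4895 0.0279 0.0535] jig [-0.1289 -0.0469] tool [-0.0219  0.0088  0.1771]
shaftTop [0.5982 0.0437 0.0536] jig [-0.019  -0.0466] tool [0.088  0.0085 0.1769]
fingL [0.5159 0.0746 0.2437] jig [-0.0962 -0.0044] tool [ 0.0105 -0.0335 -0.0131]
fingL2 [0.5159 0.0775 0.2561] jig [-0.0958 -0.0015] tool [ 0.0109 -0.0364 -0.0255]
fingR [0.5253 0.0085 0.2437] jig [-0.0962 -0.0712] tool [ 0.0105  0.0332 -0.0131]
fingR2 [0.5258 0.0061 0.2557] jig [-0.096  -0.0736] tool [ 0.0106  0.0357 -0.0251]
fingLb [0.5144 0.0764 0.2735] jig [-0.0974 -0.0024] tool [ 0.0093 -0.0355 -0.0429]
fingRb [0.5246 0.006  0.2736] jig [-0.0973 -0.0735] tool [ 0.0094  0.0356 -0.043 ]
6.246367573647241 8.098593260761689 8.072035158534481 8.528840185619314 8.262712410825175
```

The jig frame holds to 1–2 mm and the fingers line up: left tip behind the panel at jig y ≈ 0, right tip over the bar at y ≈ -77. Now descending to just above the bar.

```bash
python3 -m crank '0 0 -2 0; 0 0 -4 0; 0 0 -6 0; 0 0 -6.6 0; 0 0 -7 0; 0 0 -7 0' && python3 -m crank '0 0 -0.2 0; 0 0 -0.4 0; 0 0 -0.6 0; 0 0 -0.6 0'
```

```text
time: 2.4
tcp_pos: [0.5117, 0.0402, 0.0573]
orientation: [0.998, 0.07, 0.001, 0.0]
wrist_force: [0.5, 0.2, 0.4]
opening: 0.749
gripper_force: 0.0
time: 2.9
tcp_pos: [0.5103, 0.0405, 0.0409]
orientation: [0.998, 0.07, -0.001, 0.0]
wrist_force: [0.1, -0.2, 0.6]
opening: 0.75
gripper_force: 0.0
```

```bash
python3 -m crank '0 0 -0.1 0; 0 0 -0.2 0; 0 0 -0.3 0; 0 0 -0.3 0' && python3 -m crank '0 0 -0.1 0; 0 0 -0.2 0; 0 0 -0.2 0'
python3 - <<'E'
from h import *
grab('wrist','w2'); p=cv2.imread('pics/w2.png'); cv2.imwrite('pics/w2v.png',cv2.resize(cv2.convertScaleAbs(p,alpha=1.4),(800,600),interpolation=cv2.INTER_CUBIC))
E
```

```text
time: 3.4
tcp_pos: [0.5108, 0.0417, 0.0343]
orientation: [0.997, 0.071, 0.0, -0.001]
wrist_force: [-2.0, 1.5, 6.0]
opening: 0.751
gripper_force: 3.0
time: 3.78
tcp_pos: [0.5105, 0.0435, 0.03]
orientation: [0.997, 0.071, 0.0, -0.001]
wrist_force: [-4.0, 3.5, 10.6]
opening: 0.754
gripper_force: 5.4
```

View pics/w2v.png

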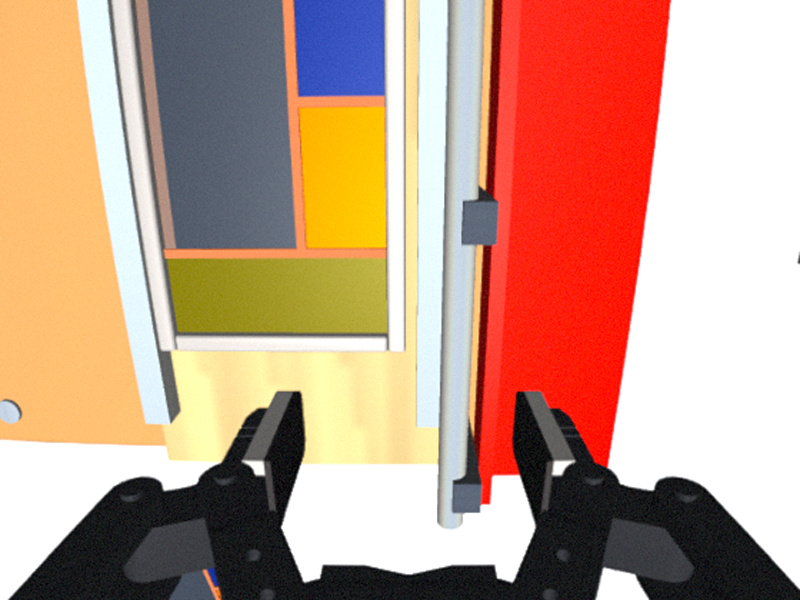

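The right tip presses the bar, and the left tip stands behind the panel's near edge (250–400, 345) with clearance. Next: the flap angle from depth on the bar.

Run:
```python
from h import *
np.set_printoptions(precision=4,suppress=True)
O=np.array([.6105,.0925]);y=np.radians(8.1);M=np.array([[np.cos(y),-np.sin(y)],[np.sin(y),np.cos(y)]])
for f,px in (('w2',[(530,100),(640,100),(530,250),(620,250),(530,350),(610,350),(300,335),(230,430)]),('w1',[(455,100),(510,100)])):
  for w in world(f,[(u*.7,v*.7) for u,v in px]): print(f,(w[:2]-O)@M,w[2])
```

```text
w2 [-0.0157 -0.0646] 0.03535799024078101
w2 [-0.015 -0.093] 0.035046705455683336
w2 [-0.0543 -0.0673] 0.03525289309048507
w2 [-0.054  -0.0922] 0.03552982232682425
w2 [-0.0837 -0.0695] 0.03571189312791331
w2 [-0.0839 -0.0932] 0.03553226760332431
w2 [-0.0773 -0.0042] 0.040503347416845636
w2 [-0.1158  0.0239] 0.028804048280007044
w1 [-0.0071 -0.0663] 0.0410323864802965
w1 [-0.0074 -0.0975] 0.05344540096191841
```

The bar is level, so the flap is at about 0.36. Now pushing along jig x (world 0.99, 0.14).

```bash
python3 -m crank '0.12 0.02 0 0; 0.25 0.03 0 0; 0.37 0.05 0 0; 0.5 0.07 0 0; 0.62 0.09 0 0; 0.75 0.1 0 0; 0.87 0.12 0 0; 1 0.14 0 0' && python3 -m crank '0.12 0.02 0 0; 0.25 0.03 0 0; 0.37 0.05 0 0; 0.5 0.07 0 0; 0.62 0.09 0 0; 0.75 0.1 0 0; 0.87 0.12 0 0; 1 0.14 0 0'
python3 - <<'E'
from h import *
grab('wrist','w3'); p=cv2.imread('pics/w3.png'); cv2.imwrite('pics/w3v.png',cv2.resize(cv2.convertScaleAbs(p,alpha=1.4),(800,600),interpolation=cv2.INTER_CUBIC))
E
```

```text
time: 4.82
tcp_pos: [0.5329, 0.0431, 0.0288]
orientation: [0.998, 0.07, -0.003, 0.001]
wrist_force: [-5.9, -1.1, 9.9]
opening: 0.745
gripper_force: 4.8
time: 5.82
tcp_pos: [0.5581, 0.0463, 0.0288]
orientation: [0.998, 0.07, -0.003, 0.001]
wrist_force: [-6.0, -0.6, 9.3]
opening: 0.747
gripper_force: 4.6
```

View pics/w3v.png

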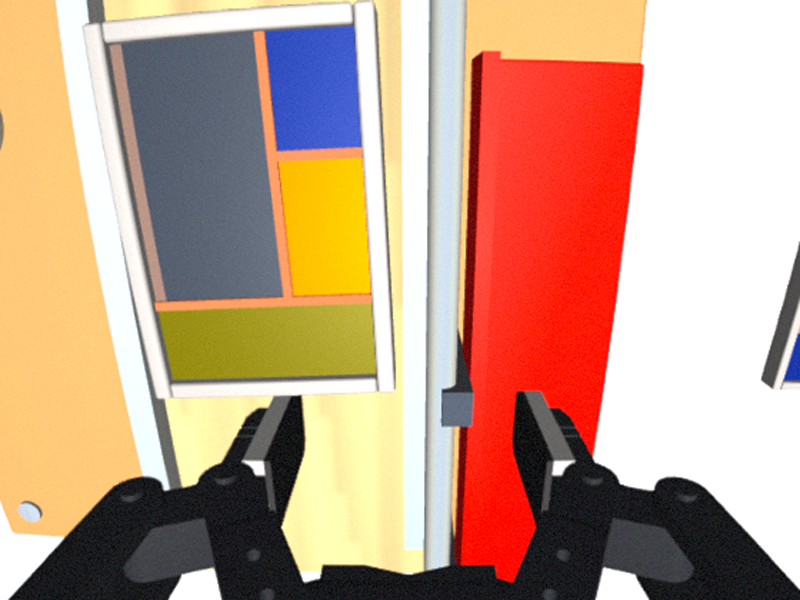

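The panel sits against the left tip and is pushed slightly askew (CCW, held by the fences). I'll shift the push point a few mm left while pushing on.

```bash
python3 -m crank '0.12 0.05 0 0; 0.25 0.1 0 0; 0.37 0.15 0 0; 0.5 0.2 0 0; 0.62 0.24 0 0; 0.75 0.26 0 0; 0.87 0.28 0 0; 1 0.3 0 0'
python3 - <<'E'
from h import *
grab('wrist','w4'); p=cv2.imread('pics/w4.png'); cv2.imwrite('pics/w4v.png',cv2.resize(cv2.convertScaleAbs(p,alpha=1.4),(800,600),interpolation=cv2.INTER_CUBIC))
E
```

```text
time: 6.88
tcp_pos: [0.5832, 0.0534, 0.0289]
orientation: [0.998, 0.07, -0.003, 0.001]
wrist_force: [-6.1, -1.8, 8.6]
opening: 0.754
gripper_force: 4.9
```

View pics/w4v.png

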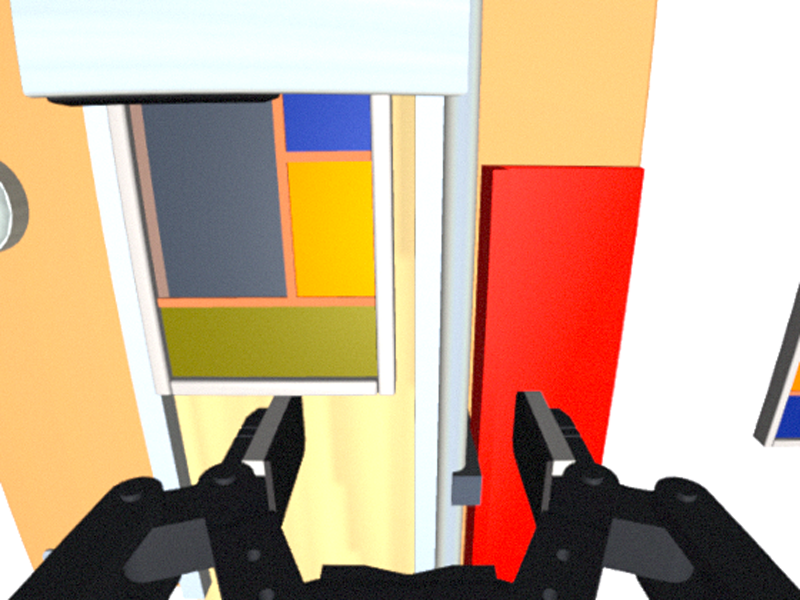

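Now square, with its leading edge under the flap at x ≈ 0.028. About 12 mm remains, so I approach the stop slowly while watching the force.

```bash
python3 -m crank '0.08 0.01 0 0; 0.16 0.02 0 0; 0.24 0.03 0 0; 0.32 0.04 0 0; 0.38 0.05 0 0; 0.38 0.05 0 0' && python3 -m crank '0.04 0 0 0; 0.08 0.01 0 0; 0.08 0.01 0 0'
```

```text
time: 7.68
tcp_pos: [0.5929, 0.0549, 0.029]
orientation: [0.998, 0.07, -0.003, 0.001]
wrist_force: [-6.5, -1.2, 8.4]
opening: 0.751
gripper_force: 4.7
time: 8.05
tcp_pos: [0.5947, 0.0552, 0.029]
orientation: [0.998, 0.07, -0.003, 0.001]
wrist_force: [-6.3, -0.5, 8.9]
opening: 0.748
gripper_force: 4.7
```

```bash
python3 -m crank '0.04 0 0 0; 0.08 0.01 0 0; 0.08 0.01 0 0'
```

```text
time: 8.43
tcp_pos: [0.5964, 0.0555, 0.029]
orientation: [0.998, 0.07, -0.003, 0.001]
wrist_force: [-6.5, -1.7, 9.9]
opening: 0.748
gripper_force: 5.3
```

```bash
python3 -m crank '0.04 0 0 0; 0.08 0.01 0 0; 0.08 0.01 0 0'
```

```text
time: 8.8
tcp_pos: [0.5964, 0.0555, 0.0288]
orientation: [0.998, 0.07, -0.005, 0.001]
wrist_force: [-10.1, -2.3, 12.0]
opening: 0.749
gripper_force: 7.0
```

The position has stalled and the force is rising, so it has met the stop. One more small nudge to confirm.

```bash
python3 -m crank '0.04 0 0 0; 0.08 0.01 0 0; 0.08 0.01 0 0'
python3 - <<'E'
from h import *
grab('wrist','w5')
np.set_printoptions(precision=4,suppress=True)
p=cv2.imread('pics/w5.png'); cv2.imwrite('pics/w5v.png',cv2.resize(cv2.convertScaleAbs(p,alpha=1.4),(800,600),interpolation=cv2.INTER_CUBIC))
E
```

```text
time: 9.18
tcp_pos: [0.5965, 0.0557, 0.0286]
orientation: [0.997, 0.071, -0.007, 0.002]
wrist_force: [-13.2, -2.8, 15.0]
opening: 0.749
gripper_force: 8.9
```

View pics/w5v.png

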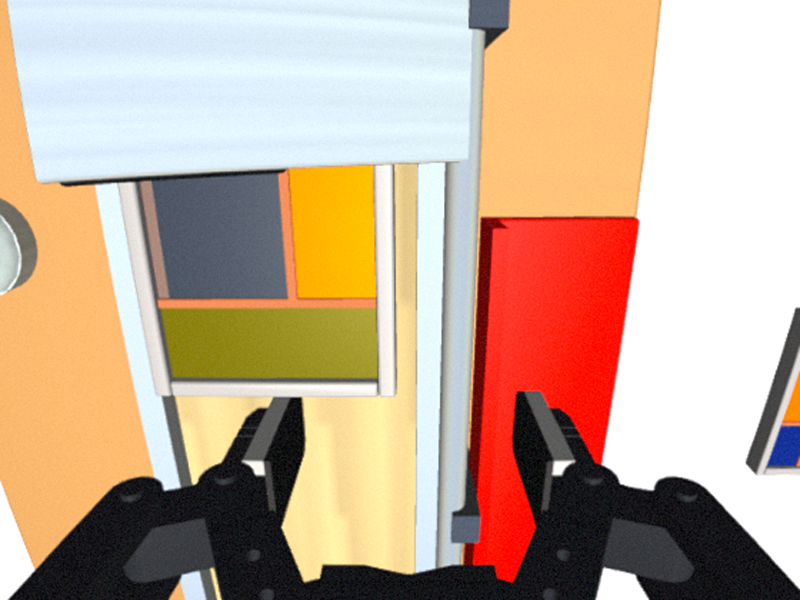

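The panel is square against the stop. Backing the fingers off along the lane while still holding the flap, then lifting away.

```bash
python3 -m crank '-0.1 -0.01 0 0; -0.2 -0.03 0 0; -0.35 -0.05 0 0; -0.5 -0.07 0 0; -0.5 -0.07 0 0' && python3 -m crank '0 0 0.15 0; 0 0 0.3 0; 0 0 0.5 0; 0 0 0.7 0; 0 0 1 0; 0 0 1.5 0; 0 0 2.5 0; 0 0 3.5 0' && python3 -m crank '-0.5 0 1 0; -1 0 1.5 0; -1 0 1.5 0; -1 0 1.5 0'
python3 - <<'E'
from h import *
grab('wrist','w6')
p=cv2.imread('pics/w6.png'); cv2.imwrite('pics/w6v.png',cv2.resize(cv2.convertScaleAbs(p,alpha=1.4),(800,600),interpolation=cv2.INTER_CUBIC))
E
```

```text
time: 9.85
tcp_pos: [0.5948, 0.0546, 0.0312]
orientation: [0.998, 0.07, 0.004, 0.001]
wrist_force: [2.7, -1.3, 6.9]
opening: 0.753
gripper_force: 3.1
time: 10.85
tcp_pos: [0.5907, 0.0556, 0.1177]
orientation: [0.998, 0.07, 0.0, -0.0]
wrist_force: [1.4, -0.5, 0.5]
opening: 0.749
gripper_force: 0.0
time: 11.35
tcp_pos: [0.5652, 0.0552, 0.153]
orientation: [0.998, 0.07, -0.001, 0.0]
wrist_force: [0.5, -1.3, 0.0]
opening: 0.749
gripper_force: 0.0
```

View pics/w6v.png

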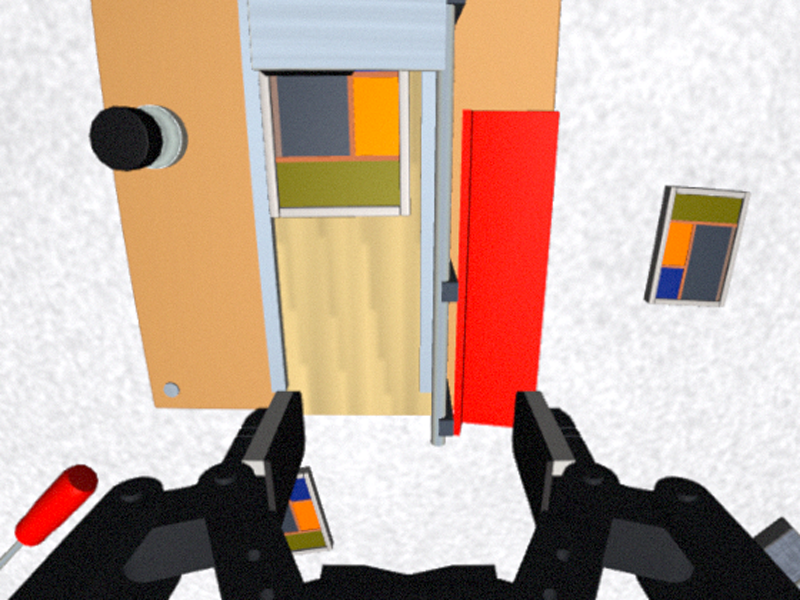

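The flap has closed on the panel, whose near edge is at (275..408, 214). A quick numeric check of home position and flap angle.

Run:
```python
from h import *
np.set_printoptions(precision=4,suppress=True)
O=np.array([.6105,.0925]);y=np.radians(8.1);M=np.array([[np.cos(y),-np.sin(y)],[np.sin(y),np.cos(y)]])
px=dict(nL=(290,212),nR=(395,212),barfar=(510,114),barnear=(500,422),s1=(475,200),s2=(548,200))
for k,w in zip(px,world('w6',[(u*.7,v*.7) for u,v in px.values()])): print(k,(w[:2]-O)@M,w[2])
```

```text
nL [-0.0063  0.0281] 0.04105817702380371
nR [-0.0065 -0.0238] 0.041232451904517714
barfar [ 0.0398 -0.0781] 0.041215195071387656
barnear [-0.125  -0.0825] 0.042117191935801046
s1 [-0.001  -0.0634] 0.038151121663944326
s2 [ 0.0002 -0.0981] 0.04497722634460269
```

```bash
python3 -c "
from station import order
print(order.finish_job())"
```

```text
the job is handed in; nothing more can be done
None
```

The job is handed in: the panel was pushed against the end stop, the fingers are clear, and the flap closed on it at about 0.17 rad by my depth measurement; the judge returned no verdict.

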